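# Vent a stuck paint canister

### The job

The paint canister's lid has stuck in its seal and must be vented. Take the hold-down weight off the lid and set it back upright, fully home, in its own seat (the one cup whose bore fits it), then take the lid by its bar handle, break it free of the seal without letting it fly open, and keep holding it slightly open, about a two-centimetre gap at the front. The program finishes while still holding the lid like this; leave everything else where it stands.

Things in the scene. Friction and masses are not known exactly. Their poses are not given: they have to be found in the camera images.
- hold_weight: Turned steel weight standing on the canister's lid, 0.18 to 0.35 kg: body 34 mm diameter, 34 mm tall, foot chamfered 4 mm; above it a 6 mm high neck, then a grip knob 22 mm diameter, from 42 to 60 mm above the underside. Origin: centre of the underside; z up its axis.
- seat_medium: The hold-down weight's own seat: fixed wooden cup, 50 mm outer diameter, 30 mm tall, round bore 38 mm, 24 mm deep (bore floor 6 mm above the table). Origin: centre of the underside, on the table. The three seats stand in a row about 65 mm apart, in any order. Seated, the weight's underside is 6 mm above the table.
- seat_large: Another fixed wooden cup, too wide for the hold-down weight: 60 mm outer diameter, 30 mm tall, bore 48 mm; stays empty (its weight is not here). Origin: centre of the underside.
- seat_small: Another fixed wooden cup, 40 mm outer diameter, 30 mm tall, bore 28 mm; holds the small weight. Origin: centre of the underside.
- small_weight: Steel weight like the hold-down weight but 24 mm diameter and 52 mm tall over its 16 mm knob, standing in the small seat. Leave it. Origin: centre of the underside.
- canister: Round aluminium canister fixed to the table, 98 mm diameter at the rim, 60 mm tall without its lid; the lid is a disc of 100 mm diameter whose top is 70 mm above the table when shut. Origin: centre of the underside on the table; its +x axis points from the centre to the hinge, its -x axis to the bar handle (the front).
- lid_hinge (a point): Point on the lid's hinge axis, 54 mm along the canister's +x from its centre, 60 mm above the table; the axis is level, along the canister's y.
- lid_bar (a point): Middle of the lid's handle: a level round bar, 10 mm thick, parallel to the hinge axis, 42 mm free between its two posts, bar centre 30 mm above the lid's top; shut, it is 100 mm above the table and 92 mm before the hinge axis. Moves with the lid.
- lid (a joint): Lid angle in rad: 0 shut, grows as the front rises (stop at 1.2). 0.2 gives a 2 cm gap at the front. The seal holds up to about 0.06 rad and takes 8 to 14 N upward at the bar to break; past it about 3 N are left (a weak closing spring and the 0.12 kg lid), so the lid falls shut if let go.
- pot_brown: Small open bucket with a tapering wall, 57 mm wide, 55 mm tall, a bystander. Origin: centre of the underside.
- dish_red: Shallow dish, 69 mm wide, 25 mm tall, a bystander. Origin: centre of the underside.
- pot_orange: Small tin, 51 mm wide, 75 mm tall, a bystander. Origin: centre of the underside.
- bottle_squeeze: Squeeze bottle with a nozzle, 60 mm wide, 225 mm tall, a bystander behind the canister. Origin: centre of the underside.
- brush_1: Brush lying flat, 210 x 20 x 12 mm, a bystander. Origin: centre of the underside.

How it is judged:
On the way, in this order (a step that is already met when the one before it is completed fails the run):
1. the hold-down weight stands fully home in its own seat, let go (horizontal distance between hold_weight and seat_medium below 0.005 m and z of hold_weight in the frame of seat_medium below 0.01 m and angle between hold_weight's own z axis and vertical below 0.12 rad and contact force between the fingers and hold_weight below 0.1 N), for 0.3 s.
2. the lid is broken free of its seal (value of joint lid above 0.08 rad), for 0.2 s.
At the end, for the whole second after the job is handed in: The hold-down weight stands in its own seat within 5 mm of its centre, underside no more than 10 mm above the table, upright within 0.12 rad, not touched; the lid is at rest between 0.10 and 0.34 rad open (about 1 to 3.4 cm at the front), held there by the fingers (all of step 1 and value of joint lid between 0.1 and 0.34 rad and velocity of joint lid between -0.1 and 0.1 rad/s and contact force between the fingers and canister above 0.3 N); the arm keeps its last pose, push and grip.
It fails at once if the lid is lifted while the weight stands on it (value of joint lid above 0.05 rad and contact force between hold_weight and canister above 0.1 N).
It fails at once if the lid flies wide open (over 0.55 rad) (value of joint lid above 0.55 rad).
It fails at once if a bystander (small weight, bucket, dish, tin, squeeze bottle, brush) is moved by more than 2.5 cm (distance of any of small_weight, pot_brown, dish_red, pot_orange, bottle_squeeze, brush_1 from where it was at the start of the episode above 0.025 m).
It also fails if it takes over 48 s, if anything falls off the work surface, if the arm or the gripper's body presses on something with over 40 N, if the wrist force passes 120 N, or if a joint passes its speed limit or range.

### The arm

A 7-joint arm with a two-finger parallel gripper is mounted at the origin on a cart in front of the work surface, level with it; the furniture and walls round the work are solid. World frame = base frame: x ahead of the robot, y to its left, z up, the work surface at z = 0. Lengths are in m, angles in rad, forces in N, time in s.
With the tool pointing down it reaches from about 0.4 to 0.9 m from the base axis. Payload 5.6 kg.
Tool frame: the origin (TCP) lies midway between the tips of the shut fingers; the grasp point (between the pads) lies 19 mm behind it; z points along the fingers, y is the line along which they close (so a half turn about z gives the same grasp; the last joint's range is limited). The gripper opens to 92 mm and grips with 3 to 60 N. Pads are 20 mm wide; open, the fingers measure 128 mm over their backs; the gripper's body (75 mm by 189 mm) begins 69 mm behind the grasp point.
Start: joints at [1.23, 0.468, -0.012, 1.603, 0.006, 1.071, -0.056], TCP at [0.191, -0.621, 0.186] pointing down, gripper open.
Joint ranges: [-2.53, 2.53], [-0.31, 2.02], [-1.57, 1.55], [0.28, 2.44], [-1.29, 4.43], [0.15, 1.84], [-2.92, 2.92]. Speed limits (rad/s): [2.57, 2.57, 3.14, 3.14, 3.14, 3.14, 3.14].

### API

Orientations are given as a 3x3 rotation matrix whose columns are the frame's x, y, z axes.
In Python, from station import env, effector, solver, viewer, workorder, search_frame, tip_of gives the robot as it stands. Calls block until the motion is done:
- env.reach(position, orientation): joint-space move of the TCP to a pose.
- env.movel(position, frame=None, rate=0.15): straight line of the TCP; frame=None keeps the orientation; rate is the mean speed in m/s.
- env.goto_joints(angles): joint-space move.
- effector.release() and effector.grasp(squeeze=None): open the fingers fully, or close them until they stop; squeeze is the grip in N (None keeps the last).
- env.pause(seconds).
- solver.inverse_kinematics(position, orientation): joint angles nearest the present ones, or None.
- env.sense(): the state.
- viewer.read_camera(name): name is "scene" or "top" or "wrist"; returns (picture, depth): 400x640x3 uint8, red, green, blue; 400x640 float32, m along the optical axis (not along the pixel's ray), 0 where there is no reading.
- viewer.camera_info(name): a dict with "intrinsics" (3x3 intrinsics, pixels), "dist_coeffs" ([k1, k2, p1, p2, k3] as OpenCV has them; the pictures are not rectified), "eye" and "rotation" of the camera in the world; the wrist camera has in their place "T_tool_cam" (4x4, takes a point from camera to tool coordinates, whose origin is the TCP and whose axes are the flange's). Camera axes: x right, y up, looking along -z (the intrinsics and any distortion apply to the point x, -y, -z); pixel columns grow to the right and rows downward; lengths in m; the calibration is good to about 2 mm. A picture is of the moment at which its call begins: read the wrist's pose just before it. camera_info takes no time and is no camera call.
A pose or a line that the arm cannot do raises env.PlanningError and nothing moves.
- workorder.finish_job(): hands the job in; it is judged then, once.
Trained networks look in the newest picture that a camera, given by its name, has taken for a name from the list of things; names that differ only in an ending like _2 or _b are one class to them, and where a whole thing is asked for, a point or a joint stands for the part that bears it (a point fixed in the world has none). Each returns a list of dicts, best first, with "score" (0 to 1); they miss things now and then, are a little off and sometimes report something else, mostly with a low value. They report only what shows in the picture. A call takes as long as a camera call.
- search_frame(camera, name): "at" ([x, y, z] in m, in world coordinates, good to about 4 mm: the middle of the surface that is visible of it).
- tip_of(camera, name): "at" ([x, y, z] in m, in world coordinates, good to about 4 mm: a listed point, or the origin of a listed thing).
The state is a dict: "t": time; "joint_positions": joint angles; "joint_velocities": joint speeds; "tau": joint torques, N m; "ee_pos": TCP position; "tcp_rot": TCP orientation; "wrist_force": force on the tool from outside, world axes, zero at the start; "moment": the same for the moment, N m; "gripper_width": finger opening in m; "grasp_force": force on a finger pad.
Only numpy, scipy, OpenCV 4.12 (cv2) and the standard library are available. Lean on these libraries where they do the work, as an engineer would, in place of code of your own. Each camera call takes 0.05 s, during which the arm holds its last target. There are 200 camera calls.

## Working session

There is one attempt and no reset: what is moved stays moved. The work goes in short steps, each a Python script; the robot and the scene stay as the last script left them, time stands still between calls to the robot, and variables do not carry over. Pictures are saved under pics/ and viewed, at most 10 in all, crops included, and the job is handed in when it is done.

```bash
ls; mkdir -p pics; python3 - <<'E'
from station import env, viewer, search_frame, tip_of
import cv2, numpy as np
for c in ("scene","top"):
    p,d=viewer.read_camera(c); cv2.imwrite(f"pics/{c}0.png",p[:,:,::-1])
    i=viewer.camera_info(c); print(c,np.round(i["eye"],3).tolist(),np.round(i["intrinsics"],1).tolist(),i["dist_coeffs"])
    for n in ("hold_weight","seat_medium","seat_large","seat_small","canister","lid_bar","lid_hinge","bottle_squeeze","pot_orange","pot_brown","dish_red","brush_1"):
        print(n,[(round(float(r["score"]),2),np.round(r["at"],3).tolist()) for r in tip_of(c,n)[:2]])
s=env.sense(); print(s["t"],s["ee_pos"],s["tcp_rot"],s["gripper_width"])
print(viewer.camera_info("wrist"))
E
```

```text
pics
scene [-0.104, 0.559, 0.58] [[462.6, 0.0, 320.1], [0.0, 462.6, 200.3], [0.0, 0.0, 1.0]] [-0.03348035  0.          0.          0.          0.        ]
hold_weight [(0.64, [0.668, 0.305, 0.002]), (0.59, [0.525, 0.042, 0.073])]
seat_medium [(0.9, [0.362, 0.349, -0.0]), (0.71, [0.357, 0.108, -0.0])]
seat_large [(0.97, [0.363, 0.219, -0.0])]
seat_small [(0.92, [0.365, 0.282, -0.001])]
canister [(0.76, [0.514, 0.032, 0.002])]
lid_bar [(0.91, [0.483, 0.012, 0.1]), (0.57, [0.524, 0.042, 0.075])]
lid_hinge [(0.86, [0.565, 0.049, 0.058]), (0.15, [0.36, 0.347, -0.001])]
bottle_squeeze [(0.72, [0.698, 0.0, -0.001])]
pot_orange [(0.88, [0.668, 0.108, -0.001])]
pot_brown [(0.64, [0.362, 0.102, -0.001])]
dish_red [(0.68, [0.374, 0.027, 0.0])]
brush_1 [(0.8, [0.668, 0.312, 0.0])]
top [0.47, 0.19, 0.932] [[363.7, 0.0, 323.3], [0.0, 363.7, 202.1], [0.0, 0.0, 1.0]] [-0.07497034  0.          0.          0.          0.        ]
hold_weight [(0.51, [0.527, 0.04, 0.066])]
seat_medium [(0.68, [0.362, 0.347, -0.003])]
seat_large [(0.85, [0.36, 0.22, -0.0]), (0.34, [0.363, 0.278, -0.001])]
seat_small [(0
[... 620 characters left out ...]
82527960e-05]
 [-3.96655188e-05  6.92053853e-06 -9.99999999e-01]] 0.09215004112438006
{'intrinsics': array([[359.65491234,   0.        , 324.48151075],
       [  0.        , 359.65491234, 198.176105  ],
       [  0.        ,   0.        ,   1.        ]]), 'dist_coeffs': array([-0.01220499,  0.        ,  0.        ,  0.        ,  0.        ]), 'T_tool_cam': array([[ 1.77656207e-03,  9.68434995e-01,  2.49259911e-01,
         7.02947408e-02],
       [ 9.99998386e-01, -1.78694865e-03, -1.84608899e-04,
        -1.96375210e-04],
       [ 2.66632943e-04,  2.49259837e-01, -9.68436607e-01,
        -1.98976633e-01],
       [ 0.00000000e+00,  0.00000000e+00,  0.00000000e+00,
         1.00000000e+00]])}
```

View pics/scene0.png

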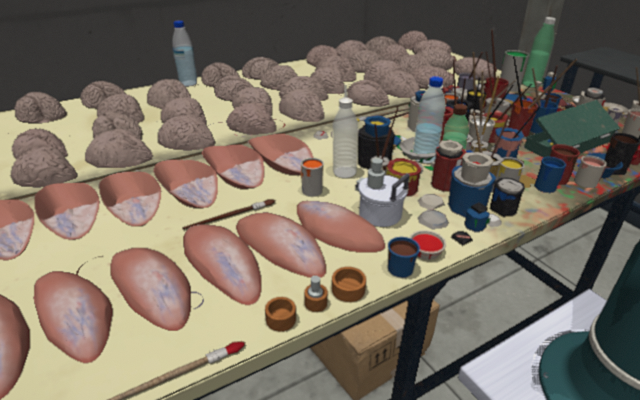

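View pics/top0.png

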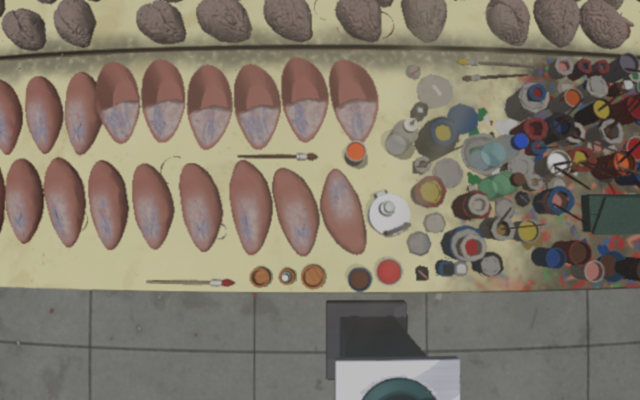

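The medium cup is the outermost empty one, at scene px (281,313) and top px (261,277). The small one, with its weight, is at (316,290), and the large one is at (348,283). The canister is at scene (380,200), with the weight on its lid and the bar to the right and front. These agree with the network positions. Next I move above the lid for a wrist look.

```bash
cat >h.py <<'E'
from station import env, effector, solver, viewer, workorder, search_frame, tip_of
import cv2, numpy as np
def R(deg):   # tool down, tool x at yaw deg
    a=np.radians(deg); c,s=np.cos(a),np.sin(a)
    return np.array([[c,s,0],[s,-c,0],[0,0,-1.]])
def snap(n):
    p,d=viewer.read_camera("wrist"); cv2.imwrite(f"pics/{n}.png",p[:,:,::-1]); return p,d
def find(cam,*names,f=tip_of):
    for n in names: print(n,[(round(float(r["score"]),2),np.round(r["at"],4).tolist()) for r in f(cam,n)[:2]])
def st():
    s=env.sense(); print("t",round(s["t"],2),"p",np.round(s["ee_pos"],4),"F",np.round(s["wrist_force"],1),"w",round(s["gripper_width"],4),"g",round(s["grasp_force"],1)); return s
E
python3 - <<'E'
from h import *
s=env.sense(); p=s["ee_pos"]
env.movel([p[0],p[1],0.36],rate=0.3)
env.reach([0.525,0.04,0.27],R(25)); st()
snap("w1"); find("wrist","hold_weight","lid_bar","lid_hinge","canister"); st()
E
```

```text
t 4.67 p [0.5253 0.039  0.27  ] F [0.1 0.4 0.3] w 0.092 g 0.0
hold_weight [(0.97, [0.5284, 0.0472, 0.0725])]
lid_bar [(0.71, [0.4807, 0.0188, 0.0984]), (0.3, [0.7001, -0.0006, -0.0046])]
lid_hinge [(0.6, [0.5685, 0.0514, 0.0631])]
canister [(0.93, [0.5136, 0.0342, 0.002]), (0.72, [0.3792, 0.0263, -0.0015])]
t 4.92 p [0.5251 0.0396 0.27  ] F [-0.3 -1.2 -0.6] w 0.0916 g 0.0
```

View pics/w1.png

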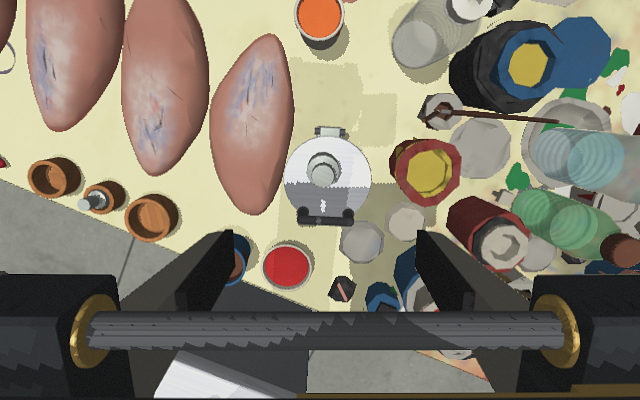

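The weight's knob is at px (323,172), the hinge at (331,131) and the bar at (327,216), nearly level in the picture. I deproject the depth to refine the knob, the bar and the medium cup, which shows at px (53,178).

```bash
cat >>h.py <<'E'
def cloud(cam="wrist"):
    i=viewer.camera_info(cam); s=env.sense()
    p,d=viewer.read_camera(cam)
    if cam=="wrist":
        T=np.eye(4); T[:3,:3]=s["tcp_rot"]; T[:3,3]=s["ee_pos"]; T=T@i["T_tool_cam"]
    else:
        T=np.eye(4); T[:3,:3]=i["rotation"]; T[:3,3]=i["eye"]
    v,u=np.mgrid[:400,:640]
    n=cv2.undistortPoints(np.stack([u,v],-1).reshape(-1,1,2).astype(float),i["intrinsics"],i["dist_coeffs"]).reshape(400,640,2)
    P=np.stack([n[...,0]*d,-n[...,1]*d,-d],-1)@T[:3,:3].T+T[:3,3]
    P[d==0]=np.nan
    return p,P
def sel(P,c,r,z0,z1):
    Q=P.reshape(-1,3); m=(np.hypot(Q[:,0]-c[0],Q[:,1]-c[1])<r)&(Q[:,2]>z0)&(Q[:,2]<z1); return Q[m]
E
python3 - <<'E'
from h import *
p,P=cloud()
k=sel(P,(.527,.043),.025,.122,.138); print("knob",len(k),k.mean(0),k.min(0),k.max(0), cv2.minEnclosingCircle(k[:,:2].astype(np.float32)))
b=sel(P,(.483,.015),.04,.096,.112); b=b[np.hypot(b[:,0]-.527,b[:,1]-.043)>.025]
r=cv2.minAreaRect(b[:,:2].astype(np.float32)); print("bar",len(b),b.mean(0),np.median(b[:,2]),r)
l=sel(P,(.514,.033),.06,.064,.076); print("lid",len(l),np.median(l[:,2]),cv2.minEnclosingCircle(l[:,:2].astype(np.float32)))
E
```

```text
knob 417 [0.52950893 0.04319987 0.13004551] [0.51833383 0.03229898 0.12208503] [0.53961126 0.05370342 0.13287785] ((0.5289118885993958, 0.04286802187561989), 0.010935461148619652)
bar 522 [0.48171589 0.01783189 0.10401579] 0.10431451636514719 ((0.4807639718055725, 0.01729334332048893), (0.010274027474224567, 0.060450829565525055), 21.633520126342773)
lid 4982 0.07038735661693032 ((0.519569456577301, 0.03401891142129898), 0.05451950430870056)
```

```bash
python3 - <<'E'
from h import *
k=np.array([.529,.043])
env.movel([*k,.17],R(21.6),rate=.25); env.movel([*k,.102],rate=.12); st()
effector.grasp(25); st()
env.movel([*k,.21],rate=.15); st()
c=np.array([.362,.348])
for y in (90,-90,70,-110):
    q=solver.inverse_kinematics([*c,.2],R(y)); print(y,None if q is None else np.round(q,2))
# view the seat from tool offset: camera lies +70mm along tool x
env.reach([c[0],c[1]-.09,.21],R(90)); st()
p,P=cloud(); cv2.imwrite("pics/w2.png",p[:,:,::-1])
find("wrist","seat_medium","seat_small")
rim=sel(P,c,.04,.026,.034); print("rim",len(rim),np.median(rim[:,2]),cv2.minEnclosingCircle(rim[:,:2].astype(np.float32)))
fl=sel(P,c,.02,.002,.012); print("floor",len(fl),np.median(fl,0))
st()
E
```

```text
t 6.24 p [0.5297 0.0433 0.1028] F [0.4 0.  0.9] w 0.0918 g 0.0
t 7.59 p [0.529 0.043 0.102] F [ 0.7 -0.6 -0.3] w 0.0004 g 0.0
t 8.46 p [0.5284 0.0427 0.2092] F [ 0.5 -0.9 -0.8] w 0.0007 g 0.0
90 [ 0.08  0.45 -1.14  1.89  0.46  1.1  -1.24]
-90 [ 0.16  0.55 -1.3   1.89  0.58  1.16  1.79]
70 [ 0.06  0.43 -1.1   1.89  0.43  1.09 -1.57]
-110 [ 0.16  0.55 -1.3   1.89  0.58  1.16  1.44]
t 9.52 p [0.3629 0.2571 0.2097] F [ 0.1 -0.4  0.6] w 0.0004 g 0.0
seat_medium [(0.88, [0.3614, 0.349, -0.0016]), (0.16, [0.6685, 0.3061, 0.0009])]
seat_small [(0.71, [0.3655, 0.2839, 0.0023])]
rim 849 0.03011649597548194 ((0.36190807819366455, 0.34728020429611206), 0.02501821704208851)
floor 1038 [0.36173357 0.34780505 0.00654559]
t 9.67 p [0.363  0.2571 0.2098] F [-0.5  0.2  0.5] w 0.0002 g 0.0
```

View pics/w2.png

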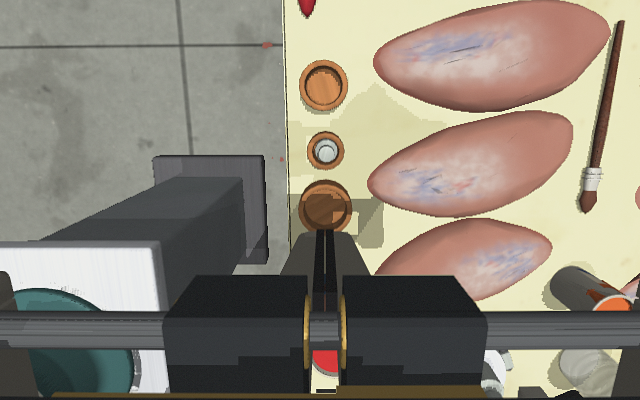

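The fingers closed on nothing (width 0). The seat measurement is good: rim radius 25.0 mm at z 30 mm, px (323,85). Now I look for where the weight stands.

```bash
python3 - <<'E'
from h import *
effector.release()
env.reach([0.50,0.03,0.27],R(21.6)); st()
p,P=cloud(); cv2.imwrite("pics/w3.png",p[60:300,180:500,::-1])
find("wrist","hold_weight","lid_bar")
k=sel(P,(.527,.043),.035,.122,.138); print("knob",len(k))
if len(k): print(k.mean(0),cv2.minEnclosingCircle(k[:,:2].astype(np.float32)))
p2,_=viewer.read_camera("scene"); cv2.imwrite("pics/s3.png",cv2.resize(p2[130:250,300:460,::-1],(640,480)))
find("scene","hold_weight","lid_bar"); st()
E
```

```text
t 12.1 p [0.4994 0.0315 0.2698] F [-0.   0.4 -0.8] w 0.0915 g 0.0
hold_weight [(0.77, [0.5277, 0.0434, 0.0689]), (0.59, [0.3623, 0.2151, -0.0032])]
lid_bar [(0.93, [0.4795, 0.0141, 0.0967])]
knob 429
[0.5290412  0.04311527 0.13018781] ((0.5288068652153015, 0.043173015117645264), 0.011013436131179333)
hold_weight [(0.69, [0.526, 0.0419, 0.0728])]
lid_bar [(0.75, [0.479, 0.0125, 0.0998])]
t 12.4 p [0.4997 0.031  0.27  ] F [-0.4 -0.2 -0. ] w 0.0919 g 0.0
```

View pics/w3.png

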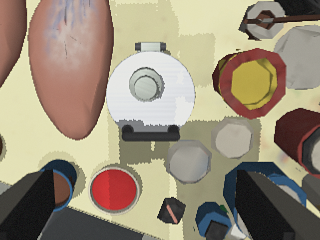

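View pics/s3.png

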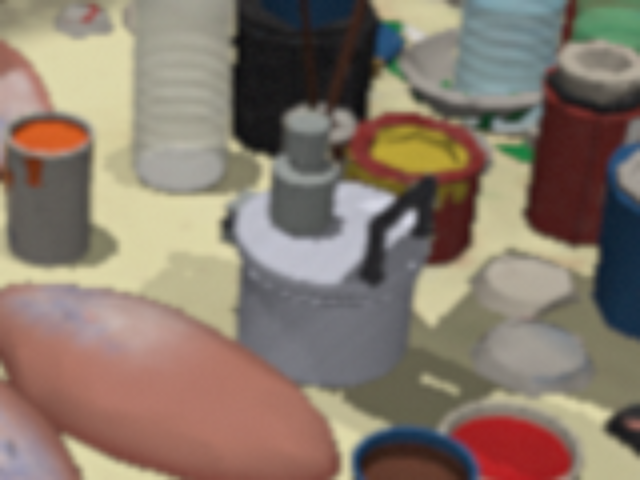

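The weight stands unmoved at (0.529,0.043), so the fingers closed without touching it. I go down again and take a scene and a wrist picture with the fingers open around the knob before closing.

```bash
python3 - <<'E'
from h import *
k=np.array([.529,.043])
env.movel([*k,.17],R(21.6),rate=.25); env.movel([*k,.102],rate=.12); s=st()
print(np.round(s["tcp_rot"],3).tolist())
p,P=cloud(); 
q=sel(P,k,.035,.122,.138); print("knob",len(q),q.mean(0) if len(q) else 0, cv2.minEnclosingCircle(q[:,:2].astype(np.float32)) if len(q) else 0)
p2,_=viewer.read_camera("scene")
a=cv2.resize(p2[100:250,290:490,::-1],(533,400)); b=p[:,:,::-1]
cv2.imwrite("pics/s4.png",cv2.resize(np.vstack([np.pad(a,((0,0),(0,107),(0,0))),b]),(480,600)))
E
```

```text
t 13.68 p [0.5296 0.0432 0.1028] F [ 0.7 -0.   0.5] w 0.0919 g 0.0
[[0.93, 0.368, 0.001], [0.368, -0.93, 0.0], [0.001, 0.0, -1.0]]
knob 1489 [0.53043552 0.0435109  0.12979499] ((0.5291143655776978, 0.04280697554349899), 0.011415046639740467)
```

View pics/s4.png

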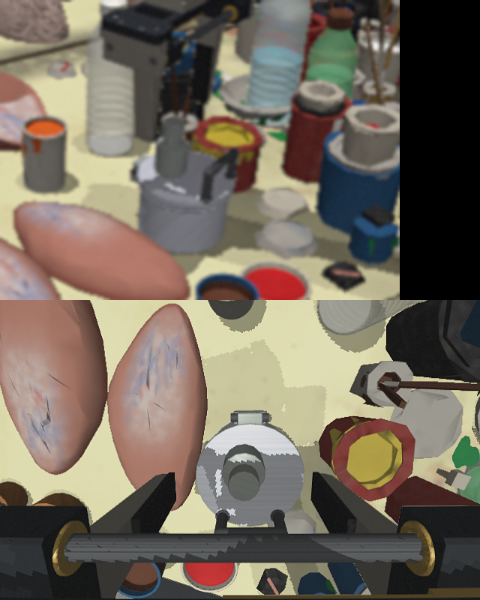

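```bash
cat > f.py <<'E'
from h import *
def fingers():
    s=env.sense(); p,P=cloud(); T=(P-s["ee_pos"])@s["tcp_rot"]
    m=(T[...,2]>-.08)&(T[...,2]<.03)&(abs(T[...,1])<.075)&(abs(T[...,0])<.02)&(P[...,2]>.085)
    Q=T[m]; return Q
E
python3 - <<'E'
from f import *
Q=fingers()
for sg in (-1,1):
    q=Q[(Q[:,1]*sg>.03)]; print(len(q)); 
    if len(q): print(np.percentile(q,[0,2,50,98,100],axis=0).round(4).tolist())
st()
E
```

```text
3010
[[-0.0099, -0.0621, -0.08], [-0.0086, -0.0602, -0.0794], [0.0094, -0.0464, -0.061], [0.0113, -0.0458, -0.031], [0.0119, -0.0454, -0.0284]]
3005
[[-0.0101, 0.0453, -0.08], [-0.0084, 0.0456, -0.0794], [0.0095, 0.0463, -0.061], [0.0115, 0.06, -0.0309], [0.0121, 0.0621, -0.0283]]
t 13.83 p [0.5297 0.0431 0.1029] F [-0.2 -0.5 -0.2] w 0.0916 g 0.0
```

The open finger tips lie about 28 mm behind the reported TCP, so they only reached the knob's top at z 0.130. I check whether that also holds when they are shut.

```bash
python3 - <<'E'
from f import *
env.movel([.529,.043,.16],rate=.2)
effector.grasp(25); st()
s=env.sense(); p,P=cloud(); T=(P-s["ee_pos"])@s["tcp_rot"]
m=(abs(T[...,1])<.03)&(abs(T[...,0])<.02)&(P[...,2]>.135)&(T[...,2]>-.1)
print(np.percentile(T[m],[0,2,50,98,100],axis=0).round(4).tolist())
effector.release(); st()
E
```

```text
t 15.62 p [0.529 0.043 0.16 ] F [0.  0.4 0. ] w 0.0007 g 0.0
[[-0.0104, -0.0165, -0.1], [0.0035, -0.0143, -0.093], [0.0105, 0.0001, -0.0687], [0.0115, 0.0141, -0.0325], [0.0122, 0.0162, -0.0289]]
t 17.05 p [0.529 0.043 0.16 ] F [ 0.3 -0.3 -0.3] w 0.0918 g 0.0
```

The true tips sit 28.5 mm behind the reported TCP, both open and shut. That explains the miss, so I correct for it from here: grasp at TCP z 0.0745 and seat with yaw 60 so the fingers open into free space.

```bash
python3 - <<'E'
from h import *
k=np.array([.529,.043]); c=np.array([.3619,.3475])
env.movel([*k,.0745],rate=.15); st()
effector.grasp(25); s=st()
if s["gripper_width"]<.015: raise SystemExit("missed")
env.movel([*k,.18],rate=.2); s=st()
env.reach([*c,.11],R(60)); st()
env.movel([*c,.034],rate=.15); st()
env.movel([*c,.0115],rate=.04); st()
E
```

```text
t 17.77 p [0.5295 0.0434 0.0751] F [ 0.1 -0.6 -0.6] w 0.0921 g 0.0
t 18.84 p [0.5302 0.0435 0.0764] F [-2.6 -0.2 13.8] w 0.0209 g 30.0
t 19.52 p [0.528  0.0423 0.1788] F [-1.  -0.  -2.2] w 0.0212 g 28.3
t 20.85 p [0.3631 0.3465 0.1098] F [ 0.7 -0.5 -2.2] w 0.0209 g 28.3
t 21.51 p [0.3622 0.3476 0.0344] F [-0.5  0.9 -1.3] w 0.0208 g 28.3
t 22.23 p [0.3621 0.3474 0.0126] F [-1.9 -4.1 15.3] w 0.0218 g 30.9
```

The force comes at TCP z 0.0126, and the seated height should be 0.0124, so it is home. I release and check.

```bash
python3 - <<'E'
from h import *
c=np.array([.3619,.3475])
effector.release(); st()
env.movel([*c,.15],rate=.25)
env.movel([c[0]-.03,c[1]-.05,.16],rate=.25)
p,P=cloud(); k=sel(P,c,.03,.055,.09); print("knob",len(k),np.percentile(k[:,2],[5,50,95]),cv2.minEnclosingCircle(k[k[:,2]>.061][:,:2].astype(np.float32)))
rim=sel(P,c,.04,.026,.034); print("rim",cv2.minEnclosingCircle(rim[:,:2].astype(np.float32)))
n=np.array([np.cos(np.radians(21.6)),np.sin(np.radians(21.6))])
for y in (111.6,-68.4):
    q=solver.inverse_kinematics([.4805,.0175,.0735],R(y)); print(y,None if q is None else np.round(q,2))
st()
E
```

```text
t 23.34 p [0.3619 0.3475 0.0115] F [-0.3  0.2  0.4] w 0.0918 g 0.0
knob 588 [0.06519865 0.06646286 0.06764742] ((0.36154705286026, 0.34612923860549927), 0.010981150902807713)
rim ((0.3620302081108093, 0.347328245639801), 0.024974225088953972)
111.6 [ 0.83  0.74 -1.23  2.05  0.86  1.   -0.48]
-68.4 [-0.1   0.35 -0.01  2.1   0.01  0.69 -2.88]
t 24.48 p [0.332  0.2971 0.1591] F [ 0.5 -0.5 -0.5] w 0.0922 g 0.0
```

Knob top is at 66 mm and 1.3 mm off the cup centre, so the weight is home. Now the bar.

```bash
python3 - <<'E'
from h import *
b=np.array([.4808,.0173]); y=21.6
env.movel([.332,.297,.22],rate=.3)
env.reach([*b,.16],R(y+90)); st()
p,P=cloud(); cv2.imwrite("pics/w5.png",p[:,:,::-1])
q=sel(P,b,.035,.1005,.108); r=cv2.minAreaRect(q[:,:2].astype(np.float32)); print(len(q),np.median(q,0),r)
lid=sel(P,b+[.034,.014],.05,.06,.08); print("lid z",np.median(lid[:,2]))
c=np.array(r[0])
if np.hypot(*(c-b))<.006: b=c
np.save("bar.npy",b)
env.movel([*b,.055],rate=.15); st()
effector.grasp(40); st()
E
```

```text
t 26.05 p [0.4803 0.0185 0.1596] F [-0.4  0.8 -0.5] w 0.0918 g 0.0
1010 [0.48030673 0.01903333 0.10441408] ((0.48082664608955383, 0.017569446936249733), (0.009127081371843815, 0.061252251267433167), 21.94218635559082)
lid z 0.07032680212424705
t 26.95 p [0.4814 0.0181 0.0557] F [-0.5 -0.1 -0.2] w 0.0919 g 0.0
t 28.18 p [0.4805 0.0175 0.0549] F [-2.1 -0.3  0.6] w 0.0088 g 40.0
```

Gripped at width 8.8 mm. Now I lift along the arc.

```bash
python3 - <<'E'
from h import *
b=np.load("bar.npy"); u=np.array([np.cos(np.radians(21.8)),np.sin(np.radians(21.8))])
def at(t): 
    c,s=np.cos(t),np.sin(t); dx=.092-.092*c+.04*s; dz=.092*s+.04*c-.04
    return [*(b+dx*u),.055+dz]
for t in (.04,.08,.12,.16,.20,.22):
    env.movel(at(t),rate=.025); s=st(); print(t,np.round(at(t),4))
env.pause(.4); st()
p,P=cloud(); l=sel(P,b+.05*u,.04,.06,.1); l=l[:]
print(len(l)); 
x=(l[:,:2]-b)@u; print("slope",np.polyfit(x,l[:,2],1))
find("wrist","lid_bar"); st()
E
```

```text
t 28.49 p [0.4817 0.0181 0.0581] F [ 0.5  0.7 -8.3] w 0.0086 g 40.0
0.04 [0.4824 0.0182 0.0586]
t 28.8 p [0.4837 0.0189 0.0624] F [-2.6  1.3 -5.8] w 0.0085 g 40.0
0.08 [0.4841 0.0189 0.0622]
t 29.11 p [0.4855 0.0196 0.0659] F [-2.7 -0.  -3.5] w 0.0086 g 40.0
0.12 [0.4859 0.0196 0.0657]
t 29.42 p [0.4874 0.0203 0.0694] F [-5.5  0.  -2.9] w 0.0084 g 40.0
0.16 [0.4878 0.0204 0.0691]
t 29.73 p [0.4894 0.0211 0.0728] F [-6.3 -1.  -0.6] w 0.0086 g 40.0
0.2 [0.4899 0.0212 0.0725]
t 29.98 p [0.4904 0.0215 0.0744] F [-6.7 -0.6 -1.6] w 0.0087 g 40.0
0.22 [0.491  0.0216 0.0741]
t 30.38 p [0.4904 0.0215 0.0744] F [-6.9 -0.4 -2.8] w 0.0086 g 40.0
10412
slope [-0.217396    0.09068438]
lid_bar [(0.31, [0.701, 0.0002, -0.0021])]
t 30.48 p [0.4904 0.0215 0.0744] F [-6.7 -0.6 -1.8] w 0.009 g 40.0
```

The lid's slope is 0.217 (about 0.21 rad), at rest and still held, so I hand the job in.

```bash
python3 -c "
from h import *
print(workorder.finish_job()); st()"
```

```text
the job is handed in; nothing more can be done
None
the job is handed in; nothing more can be done
```

I handed the job in at about 30.5 s; the station gave no verdict. My last measurements showed the weight home in its own seat (1.3 mm off centre, let go) and the lid broken free, at rest at about 0.21 rad with the bar still gripped.

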